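Seat the pitch gauge in the stool spindle's thread

ROBOT

A 6-joint arm with a two-finger parallel gripper is mounted at the origin on a cart in front of the work surface, level with it; the furniture and walls round the work are solid. World frame = base frame: x ahead of the robot, y to its left, z up, the work surface at z = 0. Lengths are in mm, angles in rad, forces in N, time in s.
With the tool pointing down it reaches from about 375 to 825 mm from the base axis. Payload 5.5 kg.
Tool frame: the origin (TCP) lies at the very end of the fingers, on their centre line; the grasp point (between the pads) lies 19 mm behind it; z points along the fingers, y is the line along which they close (so a half turn about z gives the same grasp; the last joint's range is limited). The gripper opens to 85 mm and grips with 20 to 120 N. Pads are 22 mm wide; open, the fingers measure 114 mm over their backs; the gripper's body (76 mm by 85 mm) begins 54 mm behind the grasp point. The pads swing forward as they close: fully open they stand 13 mm farther back than shut.
Start: joints at [-1.233, 0.314, -0.047, 1.21, 0, 1.571], TCP at [198.844, -566.088, 231.299] pointing down, gripper open.
Joint ranges: [-2.67, 2.67], [-0.69, 1.73], [-1.03, 1.25], [-2.08, 2.16], [-1.42, 1.45], [-3.14, 3.14]. Speed limits (rad/s): [2.39, 2.39, 3.01, 3.14, 3.14, 3.14].

INTERFACE

Orientations are given as a unit quaternion [w, x, y, z].
In Python, from cell import telemetry, vision, robot gives the robot as it stands.
- The arm moves only by the tool drive_tool, never from a script. Its argument "series" is a list of rows, each an object with "offset": the shift along the world's x, y, z in cm, a list of three; "turn": the turn, a rotation vector about the world's x, y, z in degrees, a list of three; "fingers": the closure, from 0 (fully open) to 1 (shut). A call has 1 to 12 rows; each row is the pose to reach, as a shift and turn from the pose commanded when the call began; what a row does not reach only later rows make up. A row lasts 1/12 s, in which the tool goes at most 41.7 mm and 7.16 degrees, less where a joint would pass 70% of its speed; a pose out of reach is approached as far as the arm can. A call with a gripper value outside its range is refused whole. The fingers move at their own pace and stop on an object; the grip force is fixed at half the most. Time passes only in rows, so rows that repeat a pose let the fingers close. It gives the time, the measured TCP pose, the force, the opening and the grip force at its end, in the units of the state.
- telemetry.state(): the state, without advancing time (a new reading comes with each control period).
- vision.camera(name): name is "side" or "top" or "wrist"; returns the picture (480x640x3 uint8, blue, green, red); there is no depth.
- vision.camera_info(name): a dict with "vfov" (degrees; the focal length in pixels is half the picture's height over the tangent of half this angle, whatever the lens; pixels are square), "cx", "cy" (the principal point, pixels), "rvec" (rotation vector, rad) and "tvec" (3), from world to camera coordinates, as OpenCV has them; the wrist camera has in their place "mount" (4x4, takes a point from camera to tool coordinates, whose origin is the TCP and whose axes are the flange's). Camera axes: x right, y down, z forward; pixel columns grow to the right and rows downward; lengths in mm; the calibration is good to about 2 mm. A picture is of the moment at which its call begins: read the wrist's pose just before it. camera_info takes no time and is no camera call.
- robot.close_job(): hands the job in; it is judged then, once.
The state is a dict: "time": time; "qpos": joint angles; "qd": joint speeds; "tau": joint torques, N m; "eef_pos": TCP position; "tool_rot": TCP orientation; "contact_force": force on the tool from outside, world axes, zero at the start; "torque": the same for the moment, N m; "opening": opening from 0.0 (shut) to 1.0 (fully open); "grasp_force": force on a finger pad.
Only numpy, scipy, OpenCV 4.12 (cv2) and the standard library are available. Lean on these libraries where they do the work, as an engineer would, in place of code of your own. Each camera call takes 0.05 s, during which the arm holds its last target. There are 200 camera calls.

TASK

Check the thread of the office-stool spindle with the blue pitch gauge: set the gauge astride the spindle near the middle of its thread, feel gently along the spindle until the teeth drop fully into the grooves, and press it down lightly (around 10 N, never more than 30 N on the spindle) for about a second so that it sits flat along its whole length. Then let go and leave it sitting there; do not disturb the yellow gauge or the other things on the desk.

Things in the scene. Friction and masses are not known exactly. Their poses are not given: they have to be found in the camera images.
- blue_gauge_grip (a point): Blue pitch gauge: centre of the black rubber grip tab on its top, 12 mm thick (x), 44 mm long (y), 26 mm high, to be pinched across x from above. 69 mm above the gauge's feet, 47 mm above its tooth tips. x across the leaf, y along it, z up; both ways round are equal. 
- blue_gauge_end_a (a point): point on the blue gauge at tooth-tip level, 30 mm from its middle towards its +y end, 22 mm above the feet
- blue_gauge_end_b (a point): the same point 30 mm towards its -y end
- spindle_mid (a point): middle of the spindle's axis, 40 mm above the desk; x across, y along the spindle, z up. Steel core 26 mm in diameter with one coarse right-hand square thread from y = -64 to +64 mm: pitch 16 mm, ridge 10 mm wide, flat-topped, groove 6 mm, 37 mm over the crests. It stands turned to an unknown angle, so where along y the grooves lie on top is not given: it must be felt for.
- holder: fixed rigid holder with the spindle, which turns only very stiffly: dark wood base 70 x 210 x 12 mm, grey bearing blocks 44 x 18 mm, 58 mm high, at y = +85 and -85 mm. Origin on the desk under its middle, axes as spindle_mid. Gauge tooth tips stand 18.5 mm above the axis on the crests (not seated), 13 mm when home on the core; about 1 mm play either way along y in the grooves.
- blue_gauge: blue gauge, 82 mm high, 0.11 to 0.23 kg, upright on four brass feet; origin between them at desk level. Leaf 6 mm thick (x), 76 mm long (y), with four teeth below, 3 mm wide (y), 8 mm long, 16 mm pitch, even about the middle. At y = +34 and -34 mm two-legged yokes straddle the spindle: legs 43 mm apart inside, 66 mm over the feet, reaching 22 mm below the tooth tips.
- yellow_gauge_grip (a point): Yellow pitch gauge: centre of the black rubber grip tab on its top, 12 mm thick (x), 44 mm long (y), 26 mm high, to be pinched across x from above. 69 mm above the gauge's feet, 47 mm above its tooth tips. x across the leaf, y along it, z up; both ways round are equal. Five teeth at the wrong pitch, 10 mm; else as the blue one. Leave it alone.
- phone: black phone lying on the desk, 149 x 73 x 8 mm, bystander
- mouse: black and blue mouse, 104 x 53 x 38 mm, bystander
- sticky_notes: yellow sticky-note pad, 78 x 78 x 10 mm, bystander
- eraser: blue and white eraser, 46 x 21 x 12 mm, bystander
Things that resemble listed ones, but are neither listed nor needed, are in the scene too. Of the things that look like the blue_gauge, take the one that is farthest to the robot's right at the start.

How it is judged:
By the outcome, as a careful person would: the job done as asked, in the order asked, and still so for the second after the job is handed in, with the robot touching nothing.
It also fails if it takes over 61 s, if anything falls off the work surface, if the arm or the gripper's body presses on something with over 40 N, if the wrist force passes 120 N, or if a joint passes its speed limit or range.

## Working session

There is one attempt and no reset: what is moved stays moved. The work goes in short steps, Python scripts to look and compute and a tool call to move; the robot and the scene stay as the last step left them, time stands still between calls to the robot, and variables do not carry over. Pictures are saved under pics/ and viewed, at most 10 in all, crops included, and the job is handed in when it is done.

Besides the shell and the picture viewer there is one more tool, called after ">>>" by a JSON object that holds its "op" and its "data". drive_tool: Moves the arm, as the interface text tells. Its arguments: {"type":"object","properties":{"series":{"type":"array","items":{"type":"object","properties":{"offset":{"type":"array","items":{"type":"number"}},"turn":{"type":"array","items":{"type":"number"}},"fingers":{"type":"number"}}}}},"required":["series"]}

```bash
ls; mkdir -p pics; python3 - <<'E'
from cell import telemetry, vision, robot
import cv2
s=telemetry.state(); print({k:s[k] for k in ("time","eef_pos","tool_rot","opening","contact_force")})
for n in ("side","top","wrist"):
    i=vision.camera_info(n); print(n,i)
    cv2.imwrite(f"pics/{n}0.png",vision.camera(n))
E
```

```text
pics
{'time': 0.0, 'eef_pos': array([ 198.6459765 , -565.55425431,  230.44865716]), 'tool_rot': array([-8.33501723e-04,  9.85767250e-01,  1.68113682e-01, -1.54643493e-04]), 'opening': 1.00075939259744, 'contact_force': array([-0.02341864, -0.60141019,  0.53013816])}
side {'vfov': 47.37072636758659, 'cx': 309.5101114236332, 'cy': 244.68991806152835, 'rvec': array([ 1.9612115 , -0.09998425,  0.05823476]), 'tvec': array([-532.88809341,   82.71441113, 1099.37453341])}
top {'vfov': 42.82609198636467, 'cx': 323.11651134698536, 'cy': 231.8106753703096, 'rvec': array([ 2.08925758, -2.12253814,  0.22734056]), 'tvec': array([  61.12218779,  549.17512389, 1435.10624669])}
wrist {'vfov': 59.68621661706677, 'cx': 321.9607832207281, 'cy': 243.83407208615378, 'mount': array([[ 1.08858837e-03, -9.49834873e-01, -3.12749946e-01,
         8.12366025e+01],
       [ 9.99999391e-01,  1.09036786e-03,  1.69203216e-04,
         6.83677202e-01],
       [ 1.80297372e-04, -3.12749940e-01,  9.49835482e-01,
        -1.41690071e+02],
       [ 0.00000000e+00,  0.00000000e+00,  0.00000000e+00,
         1.00000000e+00]])}
```

View pics/top0.png

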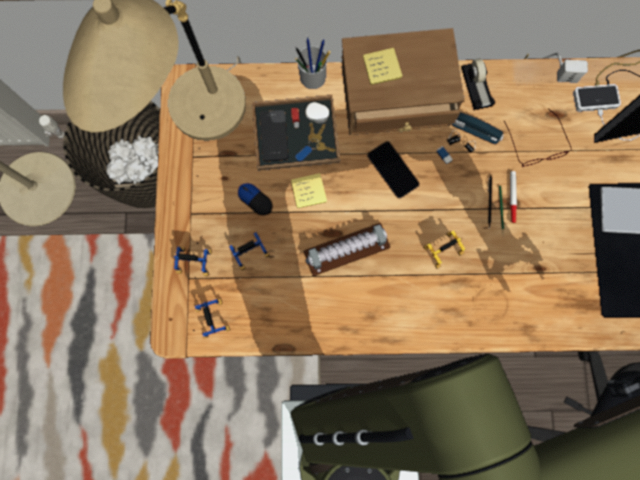

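View pics/side0.png

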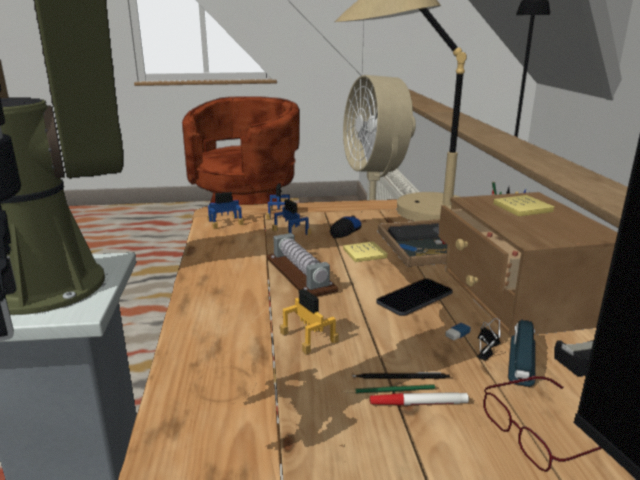

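The top view shows three blue gauges near (190,258), (248,247) and (208,317), the spindle at (347,247) and the yellow gauge at (446,247). In the side view the spindle is at (303,265) and the blue gauges are at about (225,212), (280,200) and (291,217). Next I localise them.

```bash
cat > h.py <<'E'
import numpy as np, cv2
from cell import telemetry, vision
from scipy.spatial.transform import Rotation as R
def K(i): f=240/np.tan(np.radians(i["vfov"])/2); return np.array([[f,0,i["cx"]],[0,f,i["cy"]],[0,0,1.]])
def cam(n,s=None):
    i=vision.camera_info(n)
    if n=="wrist":
        q=s["tool_rot"]; T=np.eye(4); T[:3,:3]=R.from_quat([q[1],q[2],q[3],q[0]]).as_matrix(); T[:3,3]=s["eef_pos"]
        W=np.linalg.inv(T@i["mount"]); return K(i),W[:3,:3],W[:3,3]
    return K(i),cv2.Rodrigues(i["rvec"])[0],i["tvec"]
def proj(c,p): k,r,t=c; v=k@(r@np.asarray(p,float)+t); return v[:2]/v[2]
def ray(c,uv,z):
    k,r,t=c; o=-r.T@t; d=r.T@np.linalg.inv(k)@np.array([*uv,1.]); return o+d*(z-o[2])/d[2]
E
python3 - <<'E'
from h import *
c=cam("top"); cs=cam("side")
for p in ([0,0,0],[500,0,0],[500,-300,0]): print(p,proj(c,p).round(),proj(cs,p).round())
im=cv2.imread("pics/top0.png"); h=cv2.cvtColor(im,cv2.COLOR_BGR2HSV)
def blobs(m,a=40):
    n,l,st,ce=cv2.connectedComponentsWithStats(m)
    return [(l==k,st[k],ce[k]) for k in range(1,n) if st[k][4]>a]
m=cv2.inRange(h,(100,120,50),(130,255,255)); m=cv2.morphologyEx(m,cv2.MORPH_CLOSE,np.ones((9,9)))
for b,st,ce in blobs(m):
    print("blue",ce.round(),st,ray(c,ce,30).round(),)
for uv in [(190,258),(248,247),(208,317),(446,247)]: print(uv,ray(c,uv,69).round())
for uv in [(317,258),(380,236),(347,247)]: print("sp",ray(c,uv,58).round())
for k,(x0,y0,x1,y1) in dict(g=(165,225,280,340),s=(290,215,400,285)).items():
    cv2.imwrite(f"pics/c_{k}.png",cv2.resize(im[y0:y1,x0:x1],None,fx=5,fy=5,interpolation=cv2.INTER_CUBIC))
E
```

```text
[0, 0, 0] [349. 466.] [ 44. 286.]
[500, 0, 0] [344. 256.] [293. 274.]
[500, -300, 0] [463. 254.] [306. 355.]
blue [314.  58.] [307  40  17  31 179] [1031.   69.   30.]
blue [486. 132.] [465 123  35  20 219] [ 813. -371.   30.]
blue [303. 153.] [295 146  17  15 140] [764. 100.  30.]
blue [442. 153.] [438 149  10   9  52] [ 759. -257.   30.]
blue [247. 192.] [239 184  20  20 264] [662. 242.  30.]
blue [258. 242.] [255 234  11  18  61] [534. 214.  30.]
blue [236. 255.] [230 246  11  20  59] [503. 270.  30.]
blue [177. 259.] [175 248   6  21  60] [495. 415.  30.]
blue [203. 260.] [197 250  11  22  80] [490. 350.  30.]
blue [205. 304.] [196 300  21   9  52] [381. 342.  30.]
blue [213. 330.] [203 325  22  11  66] [319. 321.  30.]
(190, 258) [489. 374.  69.]
(248, 247) [513. 234.  69.]
(208, 317) [347. 327.  69.]
(446, 247) [ 506. -243.   69.]
sp [486.  68.  58.]
sp [538. -86.  58.]
sp [512.  -5.  58.]
```

View pics/c_g.png

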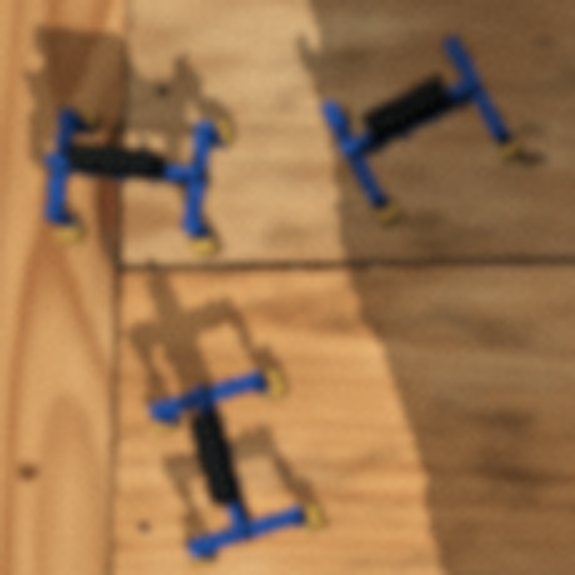

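View pics/c_s.png

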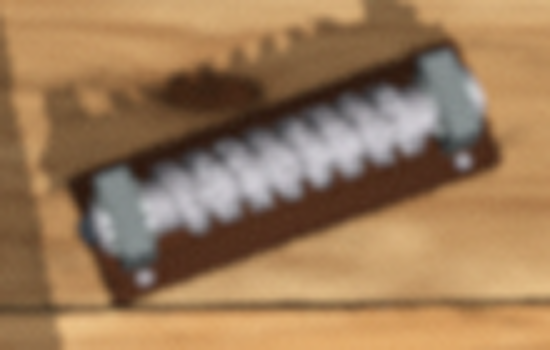

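The chosen gauge is the one at about (513, 234), since it has the lowest y and robot right is -y. Its yaw is about +26.6° and the spindle's is about +18.7°. I move over the gauge through a waypoint.

>>> {"op": "drive_tool", "data": {"series": [{"offset": [3,3,1],"turn": [0,0,4],"fingers": 0},{"offset": [6,6,1],"turn": [0,0,8],"fingers": 0},{"offset": [9,9,1],"turn": [0,0,12],"fingers": 0},{"offset": [12,12,1],"turn": [0,0,16],"fingers": 0},{"offset": [14.5,15,1],"turn": [0,0,20],"fingers": 0},{"offset": [17,18,1],"turn": [0,0,24],"fingers": 0},{"offset": [19.5,21,1],"turn": [0,0,28],"fingers": 0},{"offset": [22,24,1],"turn": [0,0,32],"fingers": 0},{"offset": [24,27,1],"turn": [0,0,36],"fingers": 0},{"offset": [26,30,1],"turn": [0,0,40],"fingers": 0},{"offset": [27,33,1],"turn": [0,0,44],"fingers": 0},{"offset": [28,36,1],"turn": [0,0,48],"fingers": 0}]}}

```text
time: 1.15
eef_pos: [479.4, -204.3, 240.9]
tool_rot: [-0.0, 0.831, 0.556, -0.0]
contact_force: [-0.8, -1.1, 0.1]
opening: 0.999
grasp_force: 0.0
```

>>> {"op": "drive_tool", "data": {"series": [{"offset": [1,4,0],"turn": [0,0,4],"fingers": 0.0},{"offset": [1,8,0],"turn": [0,0,8],"fingers": 0},{"offset": [2,12,0],"turn": [0,0,12],"fingers": 0},{"offset": [2,16,0],"turn": [0,0,16],"fingers": 0},{"offset": [3,20,0],"turn": [0,0,20],"fingers": 0},{"offset": [3,24,0],"turn": [0,0,24],"fingers": 0},{"offset": [3.2,28,0],"turn": [0,0,29],"fingers": 0},{"offset": [3.2,32,0],"turn": [0,0,34],"fingers": 0},{"offset": [3.2,36,0],"turn": [0,0,39],"fingers": 0},{"offset": [3.2,40,0],"turn": [0,0,44],"fingers": 0},{"offset": [3.2,43.5,0],"turn": [0,0,49],"fingers": 0},{"offset": [3.2,43.5,0],"turn": [0,0,49],"fingers": 0}]}}

```text
time: 2.15
eef_pos: [510.3, 234.6, 240.8]
tool_rot: [-0.001, 0.523, 0.852, 0.001]
contact_force: [-0.7, -0.3, 0.0]
opening: 1.003
grasp_force: 0.0
```

```bash
python3 - <<'E'
from h import *
import pickle
s=telemetry.state(); im=vision.camera("wrist"); pickle.dump(s,open("s1.pkl","wb")); cv2.imwrite("pics/w1.png",im)
print(s["time"],s["eef_pos"],s["tool_rot"],s["qpos"],s["contact_force"]); print(proj(cam("wrist",s),[513,234,69]))
E
```

```text
2.15 [510.34642848 234.64020679 240.75171493] [-0.00086959  0.52336626  0.85210682  0.00098793] [ 0.42944687  0.23708501 -0.12665548  1.20638304  0.00254481  1.53104216] [-0.6776737  -0.28328051  0.02710172]
[323.24737566 217.45783113]
```

View pics/w1.png

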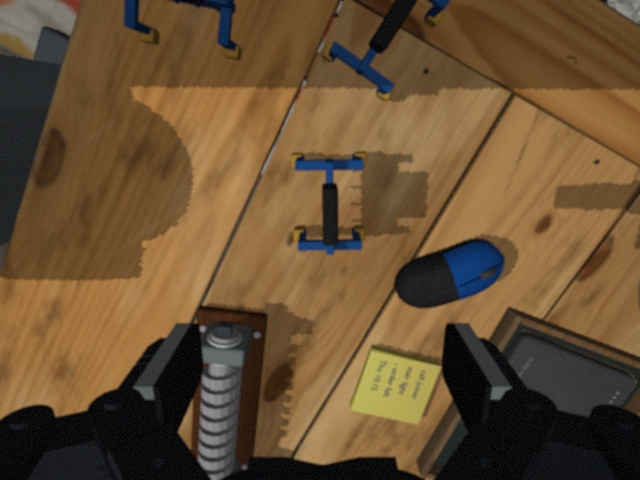

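The gauge sits centred at about (330,210). Its grip tab spans roughly rows 185–243 and its yokes are at rows 165 and 245. I'll measure the tab.

```bash
python3 - <<'E'
from h import *
import pickle
s=pickle.load(open("s1.pkl","rb")); c=cam("wrist",s); im=cv2.imread("pics/w1.png"); h=cv2.cvtColor(im,cv2.COLOR_BGR2HSV)
m=cv2.inRange(h,(0,0,0),(180,255,60)); m[:170]=0;m[255:]=0;m[:,:300]=0;m[:,:365][:,345:]=0;m[:,350:]=0
n,l,st,ce=cv2.connectedComponentsWithStats(m); k=1+st[1:,4].argmax(); print(st[k],ce[k])
r=cv2.minAreaRect(np.argwhere(l==k)[:,::-1].astype(np.float32)); P=cv2.boxPoints(r); print(P)
W=np.array([ray(c,p,82)for p in P]); print(W.round(1), [np.linalg.norm(W[i]-W[i-1]).round(1) for i in range(4)])
ys,xs=np.where(l==k)
for row in range(st[k][1],st[k][1]+st[k][3],6): print(row, xs[ys==row].min(),xs[ys==row].max(),end="; ")
mb=cv2.inRange(h,(100,120,50),(130,255,255)); mb[:150]=0;mb[260:]=0;mb[:,:290]=0;mb[:,370:]=0
for a,b in ((150,180),(225,260)):
    q=mb.copy();q[:a]=0;q[b:]=0; x,y,w,hh=cv2.boundingRect(q); print("yoke",x,y,w,hh)
print(ray(c,(330,214),82),s["eef_pos"])
E
```

```text
[300 183  45  62 955] [327.9591623 216.4104712]
[[292.2701  188.78943]
 [335.28995 182.29587]
 [344.43442 242.87784]
 [301.41458 249.3714 ]]
[[481.7 245.9  82. ]
 [507.3 264.2  82. ]
 [534.7 226.6  82. ]
 [508.  207.2  82. ]] [np.float64(46.8), np.float64(31.5), np.float64(46.5), np.float64(33.0)]
183 331 332; 189 323 336; 195 323 336; 201 323 336; 207 323 336; 213 323 336; 219 323 337; 225 323 336; 231 304 337; 237 300 337; 243 324 337; yoke 296 158 67 22
yoke 299 237 62 17
[514.67915471 241.57527141  82.        ] [510.34642848 234.64020679 240.75171493]
```

```bash
python3 - <<'E'
from h import *
import pickle
s=pickle.load(open("s1.pkl","rb")); c=cam("wrist",s)
a=ray(c,(330.3,244.5),82); b=ray(c,(329.7,187),82); d=(b-a)/np.linalg.norm(b-a); print(a,b,np.degrees(np.arctan2(d[1],d[0]))-90)
ctr=a+22*d; print("ctr",ctr, "far end z82/56",proj(c,ctr+22*d),proj(c,ctr+22*d-[0,0,26]))
y1=ray(c,(329.5,245),82);
print("toolx ang",2*np.degrees(np.arctan2(s["tool_rot"][2],s["tool_rot"][1])), ctr-s["eef_pos"])
# side/top check
print(proj(cam("top"),ctr),proj(cam("side"),ctr))
# spindle: block top corners / crest line
for uv in ((226,345),(217,475)): print(uv,ray(c,uv,58))
E
```

```text
[525.75681507 220.59629778  82.        ] [505.27231672 259.33665677  82.        ] 27.868263871356334
ctr [515.47313013 240.04484076  82.        ] far end z82/56 [329.69746309 186.75687907] [329.07258013 180.74671256]
toolx ang 116.88328829044386 [   5.12670164    5.40463397 -158.75171493]
[244.99941836 245.16894751] [291.53539478 201.04535276]
(226, 345) [490.38883813  88.64597748  58.        ]
(217, 475) [540.02482743 -52.02780166  58.        ]
```

>>> {"op": "drive_tool", "data": {"series": [{"offset": [0.5,0.5,-3],"turn": [0,0,1],"fingers": 0},{"offset": [0.5,0.5,-6],"turn": [0,0,1],"fingers": 0},{"offset": [0.5,0.5,-9],"turn": [0,0,1],"fingers": 0},{"offset": [0.5,0.5,-12],"turn": [0,0,1],"fingers": 0},{"offset": [0.5,0.5,-15],"turn": [0,0,1],"fingers": 0},{"offset": [0.5,0.5,-17.5],"turn": [0,0,1],"fingers": 0},{"offset": [0.5,0.5,-19],"turn": [0,0,1],"fingers": 0},{"offset": [0.5,0.5,-19],"turn": [0,0,1],"fingers": 0},{"offset": [0.5,0.5,-19],"turn": [0,0,1],"fingers": 0.3},{"offset": [0.5,0.5,-19],"turn": [0,0,1],"fingers": 0.5},{"offset": [0.5,0.5,-19],"turn": [0,0,1],"fingers": 0.7},{"offset": [0.5,0.5,-19],"turn": [0,0,1],"fingers": 0.8}]}}

```text
time: 3.2
eef_pos: [517.0, 234.2, 52.8]
tool_rot: [0.001, 0.52, 0.854, 0.001]
contact_force: [-0.6, 0.5, 0.1]
opening: 0.456
grasp_force: 0.0
```

>>> {"op": "drive_tool", "data": {"series": [{"offset": [0,0,0],"turn": [0,0,0],"fingers": 0.85},{"offset": [0,0,0],"turn": [0,0,0],"fingers": 0.9},{"offset": [0,0,0],"turn": [0,0,0],"fingers": 1},{"offset": [0,0,0],"turn": [0,0,0],"fingers": 1},{"offset": [0,0,0],"turn": [0,0,0],"fingers": 1},{"offset": [0,0,0],"turn": [0,0,0],"fingers": 1},{"offset": [0,0,0],"turn": [0,0,0],"fingers": 1}]}}

```text
time: 3.78
eef_pos: [516.5, 234.2, 51.9]
tool_rot: [0.0, 0.52, 0.854, 0.001]
contact_force: [0.5, -0.1, 5.1]
opening: 0.128
grasp_force: 62.4
```

>>> {"op": "drive_tool", "data": {"series": [{"offset": [0,0,1],"turn": [0,0,0],"fingers": 1},{"offset": [0,0,3],"turn": [0,0,0],"fingers": 1},{"offset": [0,0,6],"turn": [0,0,0],"fingers": 1},{"offset": [0,0,9],"turn": [0,0,0],"fingers": 1},{"offset": [0,0,11],"turn": [0,0,0],"fingers": 1},{"offset": [1.5,-3,11],"turn": [0,0,-2],"fingers": 1},{"offset": [3,-6,11],"turn": [0,0,-4],"fingers": 1},{"offset": [4.5,-9,11],"turn": [0,0,-6],"fingers": 1},{"offset": [5.5,-12,11],"turn": [0,0,-8],"fingers": 1},{"offset": [6,-14,11],"turn": [0,0,-9],"fingers": 1},{"offset": [6,-14,11],"turn": [0,0,-9],"fingers": 1},{"offset": [6,-14,11],"turn": [0,0,-9],"fingers": 1}]}}

```text
time: 4.78
eef_pos: [575.3, 92.9, 161.0]
tool_rot: [-0.001, 0.586, 0.81, -0.0]
contact_force: [-0.1, -0.2, -2.1]
opening: 0.132
grasp_force: 61.2
```

```bash
python3 - <<'E'
from h import *
import pickle
s=telemetry.state(); im=vision.camera("wrist"); pickle.dump(s,open("s2.pkl","wb")); cv2.imwrite("pics/w2.png",im)
print({k:np.round(s[k],3) for k in ("time","eef_pos","tool_rot","contact_force","opening","torque")}); c=cam("wrist",s)
for p in ([513,0,58],[486,80,58],[540,-80,58]): print(proj(c,p))
E
```

```text
{'time': np.float64(4.783), 'eef_pos': array([575.293,  92.873, 161.005]), 'tool_rot': array([-0.001,  0.586,  0.81 , -0.   ]), 'contact_force': array([-0.083, -0.212, -2.082]), 'opening': np.float64(0.132), 'torque': array([ 0.057,  0.011, -0.007])}
[188.22176046 340.41811128]
[173.39711759 217.63538725]
[200.48539573 441.98970101]
```

View pics/w2.png

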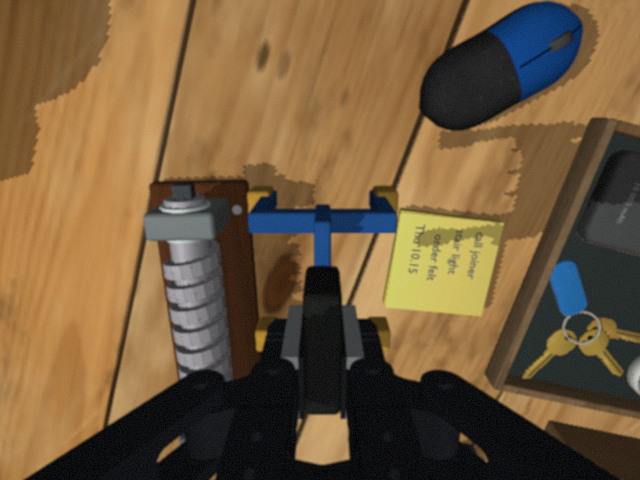

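The spindle is visible at left: near bearing block at about (187,220), thread running down to about (203,370). The gauge is held straight, with its upper yoke at row 220. I'll enlarge it.

```bash
python3 - <<'E'
from h import *
im=cv2.imread("pics/w2.png"); cr=cv2.resize(im[175:385,130:270],None,fx=2.8,fy=2.8,interpolation=cv2.INTER_CUBIC)
t=vision.camera("top"); cv2.imwrite("pics/t2.png",t)
ct=cv2.resize(t[218:278,296:396],None,fx=4,fy=4,interpolation=cv2.INTER_CUBIC)
o=np.zeros((590,800,3),np.uint8); o[:cr.shape[0],:cr.shape[1]]=cr; o[:ct.shape[0],400:400+ct.shape[1]]=ct; cv2.imwrite("pics/c2.png",o); print(cr.shape,ct.shape)
E
```

```text
(588, 392, 3) (240, 400, 3)
```

View pics/c2.png

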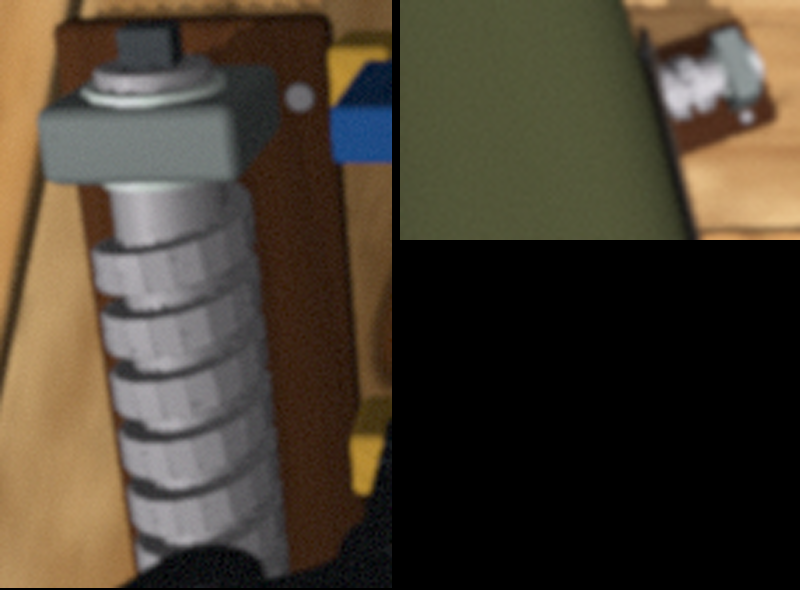

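```bash
python3 - <<'E'
from h import *
import pickle
s=pickle.load(open("s2.pkl","rb")); c=cam("wrist",s)
f=lambda u,v:(130+u/2.8-0.3,175+v/2.8-0.3)
B=np.array([ray(c,f(*p),58) for p in ((49,109),(238,107),(228,183),(42,183))]); print("block",B.round(1)[:,:2],B.mean(0).round(1), [np.linalg.norm(B[i]-B[i-1]).round(1) for i in range(4)])
E=np.array([ray(c,f(*p),12) for p in ((57,20),(328,16))]); print("base end",E.round(1),np.linalg.norm(E[0]-E[1]))
G=np.array([ray(c,f(*p),12) for p in ((328,30),(357,400))]); d=G[0]-G[1]; print("edge yaw",np.degrees(np.arctan2(d[1],d[0]))-90)
e=E[1]-E[0]; print("end yaw",np.degrees(np.arctan2(e[1],e[0])))
k,r,t=c; o=-r.T@t; dr=lambda p:(lambda v:v/np.linalg.norm(v))(r.T@np.linalg.inv(k)@np.array([*p,1.]))
nl=np.cross(dr(f(95,265)),dr(f(133,530))); nr=np.cross(dr(f(253,250)),dr(f(286,530)))
nl/=np.linalg.norm(nl); nr/=np.linalg.norm(nr); ax=np.cross(nl,nr); ax/=np.linalg.norm(ax); print("axis dir",ax,np.degrees(np.arctan2(-ax[0],ax[1])))
m=nl+nr  # bisector plane through camera
for yaw in (18.5,19,19.5):
    a=np.radians(yaw); ye=np.array([-np.sin(a),np.cos(a),0]); xe=np.array([np.cos(a),np.sin(a),0])
    mid1=B.mean(0)-85*ye; mid2=E.mean(0)-105*ye
    # axis lateral from bisector plane at point with along=40 from mid
    p=mid1+40*ye; p[2]=40; lat=-(m@(p-o))/(m@xe); print(yaw,"mid block",mid1.round(1),"mid base",mid2.round(1),"lateral corr of thread vs block",lat.round(2))
s=s; print(s["eef_pos"],"toolx yaw",2*np.degrees(np.arctan2(s["tool_rot"][2],s["tool_rot"][1]))-90)
# gauge in hand: yoke front top centre
im=cv2.imread("pics/w2.png"); h=cv2.cvtColor(im,cv2.COLOR_BGR2HSV); mb=cv2.inRange(h,(100,120,40),(130,255,255)); mb[:180]=0;mb[236:]=0;mb[:,:240]=0;mb[:,405:]=0
print(cv2.boundingRect(mb))
E
```

```text
block [[470.5  77.5]
 [509.   90.7]
 [511.   73.3]
 [472.2  60.5]] [490.7  75.5  58. ] [np.float64(17.1), np.float64(40.7), np.float64(17.5), np.float64(40.8)]
base end [[452.9  83.5  12. ]
 [516.8 105.7  12. ]] 67.62601227262347
edge yaw 19.545960622338427
end yaw 19.154195623681645
axis dir [ 0.37724927 -0.91640099  0.13376182] -157.62480005733272
18.5 mid block [517.6  -5.1  58. ] mid base [518.1  -4.9  12. ] lateral corr of thread vs block -0.46
19 mid block [518.3  -4.9  58. ] mid base [519.   -4.6  12. ] lateral corr of thread vs block -0.86
19.5 mid block [519.   -4.6  58. ] mid base [519.9  -4.3  12. ] lateral corr of thread vs block -1.25
[575.29299261  92.87302465 161.00478967] toolx yaw 18.234731109211452
(248, 192, 148, 44)
```

>>> {"op": "drive_tool", "data": {"series": [{"offset": [-1.5,-3,0],"turn": [0,0,0.3],"fingers": 1},{"offset": [-3,-6,0],"turn": [0,0,0.7],"fingers": 1},{"offset": [-4.5,-8.5,0],"turn": [0,0,0.7],"fingers": 1},{"offset": [-5.6,-10.3,-1],"turn": [0,0,0.7],"fingers": 1},{"offset": [-5.6,-10.3,-2.5],"turn": [0,0,0.7],"fingers": 1},{"offset": [-5.6,-10.3,-3],"turn": [0,0,0.7],"fingers": 1},{"offset": [-5.6,-10.3,-3],"turn": [0,0,0.7],"fingers": 1},{"offset": [-5.6,-10.3,-3],"turn": [0,0,0.7],"fingers": 1},{"offset": [-5.6,-10.3,-3],"turn": [0,0,0.7],"fingers": 1}]}}

```text
time: 5.63
eef_pos: [520.6, -8.1, 131.9]
tool_rot: [0.0, 0.58, 0.815, 0.0]
contact_force: [-0.2, -0.2, -1.4]
opening: 0.132
grasp_force: 61.1
```

```bash
python3 - <<'E'
from h import *
import pickle
s=telemetry.state(); im=vision.camera("wrist"); pickle.dump(s,open("s3.pkl","wb")); cv2.imwrite("pics/w3.png",im)
print({k:np.round(s[k],3) for k in ("time","eef_pos","tool_rot","contact_force","opening","torque")},2*np.degrees(np.arctan2(s["tool_rot"][2],s["tool_rot"][1]))-90)
cr=cv2.resize(im[130:430,200:450],None,fx=2,fy=2,interpolation=cv2.INTER_CUBIC); cv2.imwrite("pics/c3.png",cr)
E
```

```text
{'time': np.float64(5.633), 'eef_pos': array([520.58 ,  -8.108, 131.909]), 'tool_rot': array([0.   , 0.58 , 0.815, 0.   ]), 'contact_force': array([-0.234, -0.224, -1.365]), 'opening': np.float64(0.132), 'torque': array([ 0.032,  0.032, -0.001])} 19.14956221303298
```

View pics/c3.png

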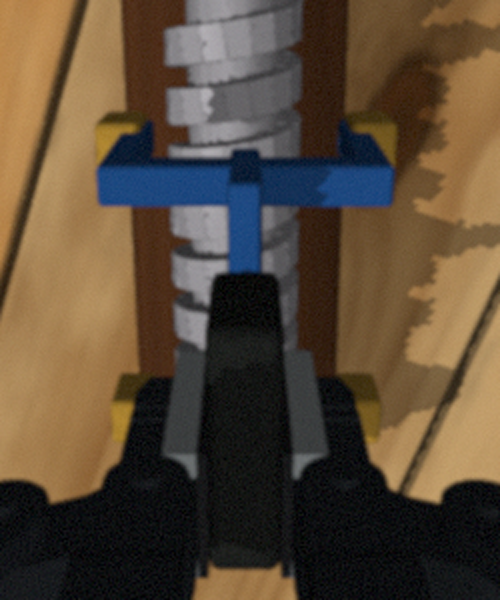

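```bash
python3 - <<'E'
from h import *
import pickle
s=pickle.load(open("s3.pkl","rb")); c=cam("wrist",s); q=s["tool_rot"]; T=R.from_quat([q[1],q[2],q[3],q[0]])
g=lambda u,v,z:T.inv().apply(ray(c,(200+u/2-.25,130+v/2-.25),z)-s["eef_pos"]).round(1)
for n,pts,z in (("crest",((165,45),(302,45)),40),("crest",((167,100),(301,100)),40),("crest",((172,215),(299,215)),40),("crest",((174,280),(298,280)),40),("base",((128,100),(346,100)),12),("base",((137,300),(339,300)),12),("yoke",((98,185),(393,185)),131.9-52+58),("feet",((97,140),(396,140)),82),("feet2",((113,410),(380,410)),82)):
    a=[g(*p,z) for p in pts]; print(n,a,(a[0]+a[1])/2,(a[1]-a[0])[1])
E
```

```text
crest [array([ 55.6, -20.8,  91.9]), array([55.7, 16.7, 91.9])] [55.65 -2.05 91.9 ] 37.5
crest [array([ 40.5, -20.7,  91.9]), array([40.5, 16.8, 91.9])] [40.5  -1.95 91.9 ] 37.5
crest [array([  6.8, -20.2,  91.9]), array([ 6.8, 17. , 91.9])] [ 6.8 -1.6 91.9] 37.2
crest [array([-13.6, -20.1,  91.9]), array([-13.6,  17.1,  91.9])] [-13.6  -1.5  91.9] 37.2
base [array([ 35.8, -35.5, 119.9]), array([ 35.9,  32.8, 119.9])] [ 35.85  -1.35 119.9 ] 68.3
base [array([-32.1, -35.3, 119.9]), array([-32.1,  33.1, 119.9])] [-32.1  -1.1 119.9] 68.4
yoke [array([ 42.6, -23.7,  -6. ]), array([42.7, 25.9, -6. ])] [42.65  1.1  -6.  ] 49.599999999999994
feet [array([ 38.2, -33.4,  49.9]), array([38.3, 36.3, 49.9])] [38.25  1.45 49.9 ] 69.69999999999999
feet2 [array([-33.1, -33.1,  49.9]), array([-33.1,  36.2,  49.9])] [-33.1    1.55  49.9 ] 69.30000000000001
```

>>> {"op": "drive_tool", "data": {"series": [{"offset": [-0.26,-0.09,0],"turn": [0,0,0.4],"fingers": 1},{"offset": [-0.26,-0.09,0],"turn": [0,0,0.4],"fingers": 1},{"offset": [-0.26,-0.09,-0.7],"turn": [0,0,0.4],"fingers": 1},{"offset": [-0.26,-0.09,-1.4],"turn": [0,0,0.4],"fingers": 1},{"offset": [-0.26,-0.09,-2.0],"turn": [0,0,0.4],"fingers": 1},{"offset": [-0.26,-0.09,-2.4],"turn": [0,0,0.4],"fingers": 1},{"offset": [-0.26,-0.09,-2.8],"turn": [0,0,0.4],"fingers": 1},{"offset": [-0.26,-0.09,-2.8],"turn": [0,0,0.4],"fingers": 1}]}}

```text
time: 6.35
eef_pos: [516.4, -10.0, 102.1]
tool_rot: [-0.001, 0.578, 0.816, -0.001]
contact_force: [-0.6, 0.2, -2.2]
opening: 0.125
grasp_force: 61.1
```

>>> {"op": "drive_tool", "data": {"series": [{"offset": [0,0,-0.3],"turn": [0,0,0],"fingers": 1},{"offset": [0,0,-0.6],"turn": [0,0,0],"fingers": 1},{"offset": [0,0,-0.9],"turn": [0,0,0],"fingers": 1},{"offset": [0,0,-1.1],"turn": [0,0,0],"fingers": 1},{"offset": [0,0,-1.1],"turn": [0,0,0],"fingers": 1},{"offset": [0,0,-1.1],"turn": [0,0,0],"fingers": 1}]}}

```text
time: 6.85
eef_pos: [517.2, -10.0, 92.2]
tool_rot: [-0.0, 0.577, 0.816, -0.0]
contact_force: [-0.1, -0.2, -1.8]
opening: 0.127
grasp_force: 61.2
```

>>> {"op": "drive_tool", "data": {"series": [{"offset": [0,0,-0.1],"turn": [0,0,0],"fingers": 1},{"offset": [0,0,-0.2],"turn": [0,0,0],"fingers": 1},{"offset": [0,0,-0.25],"turn": [0,0,0],"fingers": 1},{"offset": [0,0,-0.25],"turn": [0,0,0],"fingers": 1}]}}

```text
time: 7.18
eef_pos: [517.2, -10.0, 89.7]
tool_rot: [-0.0, 0.577, 0.816, -0.0]
contact_force: [-0.3, -0.4, -2.6]
opening: 0.132
grasp_force: 61.2
```

>>> {"op": "drive_tool", "data": {"series": [{"offset": [0,0,-0.05],"turn": [0,0,0],"fingers": 1},{"offset": [0,0,-0.1],"turn": [0,0,0],"fingers": 1},{"offset": [0,0,-0.1],"turn": [0,0,0],"fingers": 1}]}}

```text
time: 7.43
eef_pos: [517.2, -10.0, 88.7]
tool_rot: [-0.0, 0.577, 0.816, -0.0]
contact_force: [-0.1, 0.2, -3.0]
opening: 0.132
grasp_force: 61.2
```

>>> {"op": "drive_tool", "data": {"series": [{"offset": [0,0,-0.03],"turn": [0,0,0],"fingers": 1},{"offset": [0,0,-0.05],"turn": [0,0,0],"fingers": 1},{"offset": [0,0,-0.05],"turn": [0,0,0],"fingers": 1}]}}

```text
time: 7.68
eef_pos: [517.3, -10.0, 88.5]
tool_rot: [0.0, 0.577, 0.816, 0.0]
contact_force: [-0.3, -0.9, 0.0]
opening: 0.129
grasp_force: 61.5
```

>>> {"op": "drive_tool", "data": {"series": [{"offset": [0,0,-0.03],"turn": [0,0,0],"fingers": 1},{"offset": [0,0,-0.05],"turn": [0,0,0],"fingers": 1},{"offset": [0,0,-0.05],"turn": [0,0,0],"fingers": 1}]}}

```text
time: 7.93
eef_pos: [517.4, -10.0, 88.3]
tool_rot: [0.0, 0.577, 0.816, 0.0]
contact_force: [-2.4, -0.1, 5.6]
opening: 0.128
grasp_force: 62.3
```

```bash
python3 - <<'E'
from h import *
import pickle
for fn,im,xs in (("s3.pkl","pics/w3.png",range(44,76)),):
    s=pickle.load(open(fn,"rb")); c=cam("wrist",s); g=cv2.GaussianBlur(cv2.cvtColor(cv2.imread(im),cv2.COLOR_BGR2GRAY),(3,3),0)
    q=s["tool_rot"]; T=R.from_quat([q[1],q[2],q[3],q[0]])
    for lat in (-5,-1.7,2):
        r=[]
        for x in xs:
            p=T.apply([x,lat,s["eef_pos"][2]-58.5])+s["eef_pos"]; u,v=proj(c,p); r.append(int(g[int(round(v)),int(round(u))]))
        print(lat,list(zip(xs,r)))
im=cv2.imread("pics/w3.png")[120:215,270:370]; cv2.imwrite("pics/c4.png",cv2.resize(im,None,fx=6,fy=6,interpolation=cv2.INTER_CUBIC))
s=pickle.load(open("s3.pkl","rb")); c=cam("wrist",s); q=s["tool_rot"]; T=R.from_quat([q[1],q[2],q[3],q[0]])
for x in (45,55,65,75): print(x,(proj(c,T.apply([x,-1.7,s["eef_pos"][2]-58.5])+s["eef_pos"])-[270,120])*6)
E
```

```text
-5 [(44, 93), (45, 91), (46, 94), (47, 86), (48, 92), (49, 138), (50, 153), (51, 153), (52, 152), (53, 146), (54, 154), (55, 164), (56, 164), (57, 164), (58, 162), (59, 159), (60, 158), (61, 157), (62, 151), (63, 131), (64, 127), (65, 153), (66, 153), (67, 154), (68, 153), (69, 154), (70, 154), (71, 153), (72, 155), (73, 154), (74, 155), (75, 154)]
-1.7 [(44, 101), (45, 101), (46, 101), (47, 99), (48, 80), (49, 96), (50, 138), (51, 146), (52, 144), (53, 142), (54, 134), (55, 143), (56, 145), (57, 144), (58, 146), (59, 145), (60, 145), (61, 145), (62, 145), (63, 140), (64, 106), (65, 119), (66, 143), (67, 145), (68, 143), (69, 144), (70, 144), (71, 143), (72, 143), (73, 144), (74, 144), (75, 143)]
2 [(44, 97), (45, 97), (46, 97), (47, 95), (48, 85), (49, 70), (50, 93), (51, 120), (52, 125), (53, 124), (54, 125), (55, 134), (56, 139), (57, 139), (58, 140), (59, 138), (60, 134), (61, 133), (62, 133), (63, 130), (64, 115), (65, 89), (66, 113), (67, 124), (68, 125), (69, 125), (70, 126), (71, 125), (72, 126), (73, 126), (74, 126), (75, 126)]
45 [280.96030902 342.53581352]
55 [280.63434128 224.19396514]
65 [280.29860564 102.3059015 ]
75 [279.95265637 -23.29020007]
```

View pics/c4.png

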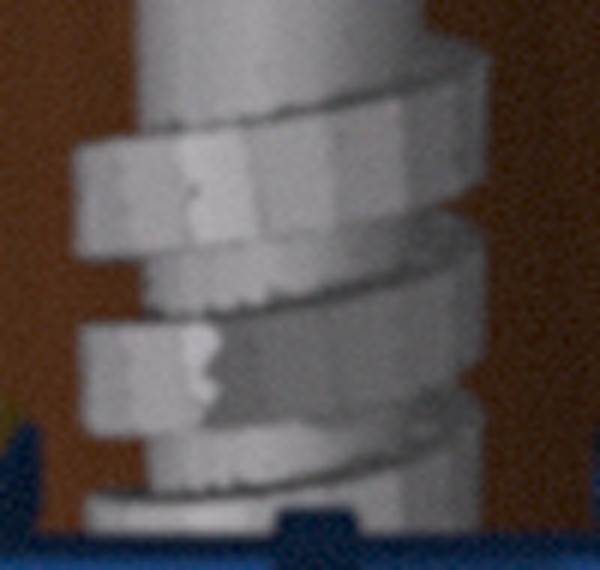

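Grooves appear at 53.7–48.5 mm in tool x on the centreline. That puts the nearest groove about +7 mm (±3) along +y' from the teeth, so I feel in that direction.

>>> {"op": "drive_tool", "data": {"series": [{"offset": [-0.02,0.05,0],"turn": [0,0,0],"fingers": 1},{"offset": [-0.03,0.09,0],"turn": [0,0,0],"fingers": 1},{"offset": [-0.05,0.14,0],"turn": [0,0,0],"fingers": 1},{"offset": [-0.07,0.19,0],"turn": [0,0,0],"fingers": 1},{"offset": [-0.07,0.19,0],"turn": [0,0,0],"fingers": 1}]}}

```text
time: 8.35
eef_pos: [517.4, -8.5, 88.3]
tool_rot: [0.001, 0.578, 0.816, 0.0]
contact_force: [0.2, -3.0, 5.2]
opening: 0.13
grasp_force: 62.4
```

>>> {"op": "drive_tool", "data": {"series": [{"offset": [-0.02,0.05,0],"turn": [0,0,0],"fingers": 1},{"offset": [-0.03,0.09,0],"turn": [0,0,0],"fingers": 1},{"offset": [-0.05,0.14,0],"turn": [0,0,0],"fingers": 1},{"offset": [-0.05,0.14,0],"turn": [0,0,0],"fingers": 1}]}}

```text
time: 8.68
eef_pos: [517.0, -6.8, 88.3]
tool_rot: [0.001, 0.578, 0.816, 0.0]
contact_force: [0.7, -2.2, 5.2]
opening: 0.129
grasp_force: 62.3
```

Sliding on the crest with steady force; I keep going.

>>> {"op": "drive_tool", "data": {"series": [{"offset": [-0.02,0.05,0],"turn": [0,0,0],"fingers": 1},{"offset": [-0.03,0.09,0],"turn": [0,0,0],"fingers": 1},{"offset": [-0.05,0.14,0],"turn": [0,0,0],"fingers": 1},{"offset": [-0.05,0.14,0],"turn": [0,0,0],"fingers": 1}]}}

```text
time: 9.02
eef_pos: [515.3, -4.7, 87.5]
tool_rot: [-0.001, 0.577, 0.816, 0.0]
contact_force: [-0.0, 0.0, -2.1]
opening: 0.126
grasp_force: 61.2
```

>>> {"op": "drive_tool", "data": {"series": [{"offset": [-0.02,0.05,0],"turn": [0,0,0],"fingers": 1},{"offset": [-0.03,0.09,0],"turn": [0,0,0],"fingers": 1},{"offset": [-0.03,0.09,0],"turn": [0,0,0],"fingers": 1}]}}

```text
time: 9.27
eef_pos: [514.3, -4.0, 87.0]
tool_rot: [-0.001, 0.577, 0.816, -0.0]
contact_force: [0.1, 0.2, -1.3]
opening: 0.124
grasp_force: 61.2
```

Contact vanished and z fell, so the teeth have entered the grooves. I lower gently.

>>> {"op": "drive_tool", "data": {"series": [{"offset": [0,0,0],"turn": [0,0,0],"fingers": 1},{"offset": [0,0,-0.05],"turn": [0,0,0],"fingers": 1},{"offset": [0,0,-0.1],"turn": [0,0,0],"fingers": 1},{"offset": [0,0,-0.1],"turn": [0,0,0],"fingers": 1}]}}

```text
time: 9.6
eef_pos: [515.1, -4.4, 86.6]
tool_rot: [-0.0, 0.577, 0.816, -0.0]
contact_force: [-0.6, -0.1, -2.1]
opening: 0.131
grasp_force: 61.2
```

>>> {"op": "drive_tool", "data": {"series": [{"offset": [0,0,-0.05],"turn": [0,0,0],"fingers": 1},{"offset": [0,0,-0.1],"turn": [0,0,0],"fingers": 1},{"offset": [0,0,-0.1],"turn": [0,0,0],"fingers": 1}]}}

```text
time: 9.85
eef_pos: [515.2, -4.4, 85.7]
tool_rot: [-0.0, 0.577, 0.816, -0.0]
contact_force: [-1.0, 0.0, -1.9]
opening: 0.128
grasp_force: 61.2
```

>>> {"op": "drive_tool", "data": {"series": [{"offset": [0,0,-0.05],"turn": [0,0,0],"fingers": 1},{"offset": [0,0,-0.1],"turn": [0,0,0],"fingers": 1},{"offset": [0,0,-0.15],"turn": [0,0,0],"fingers": 1},{"offset": [0,0,-0.15],"turn": [0,0,0],"fingers": 1}]}}

```text
time: 10.18
eef_pos: [515.2, -4.4, 84.2]
tool_rot: [-0.0, 0.577, 0.816, -0.0]
contact_force: [0.2, 0.3, -2.0]
opening: 0.128
grasp_force: 61.2
```

>>> {"op": "drive_tool", "data": {"series": [{"offset": [0,0,-0.05],"turn": [0,0,0],"fingers": 1},{"offset": [0,0,-0.1],"turn": [0,0,0],"fingers": 1},{"offset": [0,0,-0.1],"turn": [0,0,0],"fingers": 1}]}}

```text
time: 10.43
eef_pos: [515.2, -4.4, 83.2]
tool_rot: [-0.0, 0.577, 0.816, -0.0]
contact_force: [-0.3, 0.1, -1.2]
opening: 0.127
grasp_force: 61.2
```

>>> {"op": "drive_tool", "data": {"series": [{"offset": [0,0,-0.02],"turn": [0,0,0],"fingers": 1},{"offset": [0,0,-0.05],"turn": [0,0,0],"fingers": 1},{"offset": [0,0,-0.05],"turn": [0,0,0],"fingers": 1}]}}

```text
time: 10.68
eef_pos: [515.3, -4.4, 82.9]
tool_rot: [0.0, 0.577, 0.816, 0.0]
contact_force: [-0.1, -1.0, -2.8]
opening: 0.126
grasp_force: 61.3
```

>>> {"op": "drive_tool", "data": {"series": [{"offset": [0,0,-0.02],"turn": [0,0,0],"fingers": 1},{"offset": [0,0,-0.04],"turn": [0,0,0],"fingers": 1},{"offset": [0,0,-0.04],"turn": [0,0,0],"fingers": 1}]}}

```text
time: 10.93
eef_pos: [515.3, -4.4, 82.7]
tool_rot: [0.0, 0.578, 0.816, 0.0]
contact_force: [-1.6, -0.7, 3.4]
opening: 0.129
grasp_force: 61.9
```

Home: z fell 5.6 mm, against 5.5 expected. I press to about 10 N and hold for a little over a second.

>>> {"op": "drive_tool", "data": {"series": [{"offset": [0,0,-0.03],"turn": [0,0,0],"fingers": 1},{"offset": [0,0,-0.03],"turn": [0,0,0],"fingers": 1},{"offset": [0,0,-0.03],"turn": [0,0,0],"fingers": 1}]}}

```text
time: 11.18
eef_pos: [515.4, -4.4, 82.7]
tool_rot: [0.0, 0.577, 0.816, 0.0]
contact_force: [-0.6, 0.6, 6.7]
opening: 0.128
grasp_force: 62.5
```

>>> {"op": "drive_tool", "data": {"series": [{"offset": [0,0,-0.01],"turn": [0,0,0],"fingers": 1},{"offset": [0,0,-0.01],"turn": [0,0,0],"fingers": 1},{"offset": [0,0,-0.01],"turn": [0,0,0],"fingers": 1},{"offset": [0,0,-0.01],"turn": [0,0,0],"fingers": 1},{"offset": [0,0,-0.01],"turn": [0,0,0],"fingers": 1},{"offset": [0,0,-0.01],"turn": [0,0,0],"fingers": 1},{"offset": [0,0,-0.01],"turn": [0,0,0],"fingers": 1},{"offset": [0,0,-0.01],"turn": [0,0,0],"fingers": 1},{"offset": [0,0,-0.01],"turn": [0,0,0],"fingers": 1},{"offset": [0,0,-0.01],"turn": [0,0,0],"fingers": 1},{"offset": [0,0,-0.01],"turn": [0,0,0],"fingers": 1},{"offset": [0,0,-0.01],"turn": [0,0,0],"fingers": 1}]}}

```text
time: 12.18
eef_pos: [515.4, -4.4, 82.7]
tool_rot: [0.0, 0.577, 0.816, 0.0]
contact_force: [-2.4, 1.1, 7.0]
opening: 0.13
grasp_force: 62.6
```

>>> {"op": "drive_tool", "data": {"series": [{"offset": [0,0,0],"turn": [0,0,0],"fingers": 1},{"offset": [0,0,0],"turn": [0,0,0],"fingers": 1},{"offset": [0,0,0],"turn": [0,0,0],"fingers": 1},{"offset": [0,0,0],"turn": [0,0,0],"fingers": 1}]}}

```text
time: 12.52
eef_pos: [515.4, -4.4, 82.7]
tool_rot: [0.0, 0.578, 0.816, 0.0]
contact_force: [-2.6, 0.3, 6.7]
opening: 0.128
grasp_force: 62.6
```

>>> {"op": "drive_tool", "data": {"series": [{"offset": [0,0,0.03],"turn": [0,0,0],"fingers": 1},{"offset": [0,0,0.04],"turn": [0,0,0],"fingers": 1},{"offset": [0,0,0.04],"turn": [0,0,0],"fingers": 0.8},{"offset": [0,0,0.04],"turn": [0,0,0],"fingers": 0.7},{"offset": [0,0,0.04],"turn": [0,0,0],"fingers": 0.5},{"offset": [0,0,0.04],"turn": [0,0,0],"fingers": 0.4},{"offset": [0,0,0.04],"turn": [0,0,0],"fingers": 0.4},{"offset": [0,0,0.04],"turn": [0,0,0],"fingers": 0.4}]}}

```text
time: 13.18
eef_pos: [515.2, -4.4, 82.3]
tool_rot: [-0.0, 0.577, 0.816, -0.0]
contact_force: [-0.7, -0.2, -0.2]
opening: 0.597
grasp_force: 0.0
```

>>> {"op": "drive_tool", "data": {"series": [{"offset": [0,0,0.5],"turn": [0,0,0],"fingers": 0.4},{"offset": [0,0,1.5],"turn": [0,0,0],"fingers": 0.4},{"offset": [0,0,3],"turn": [0,0,0],"fingers": 0.4},{"offset": [0,0,5],"turn": [0,0,0],"fingers": 0.4},{"offset": [0,0,8],"turn": [0,0,0],"fingers": 0.4},{"offset": [0,0,11],"turn": [0,0,0],"fingers": 0.4},{"offset": [0,0,12],"turn": [0,0,0],"fingers": 0.4},{"offset": [0,0,12],"turn": [0,0,0],"fingers": 0.4},{"offset": [0,0,12],"turn": [0,0,0],"fingers": 0.4}]}}

```text
time: 13.93
eef_pos: [515.7, -4.4, 203.0]
tool_rot: [0.001, 0.577, 0.816, 0.0]
contact_force: [-0.5, 0.3, -0.7]
opening: 0.604
grasp_force: 0.0
```

```bash
python3 - <<'E'
from h import *
s=telemetry.state(); print(s["time"],s["eef_pos"],s["contact_force"],s["opening"])
a=vision.camera("wrist"); b=vision.camera("side")[210:310,240:370]
o=np.zeros((600,800,3),np.uint8); o[:360,:480]=cv2.resize(a,(480,360)); b=cv2.resize(b,(312,240),interpolation=cv2.INTER_CUBIC); o[:240,485:797]=b; cv2.imwrite("pics/c5.png",o[:370])
E
```

```text
13.9333 [515.67228286  -4.39152771 202.96536479] [-0.49644745  0.29833089 -0.70686032] 0.6039360849451817
```

View pics/c5.png

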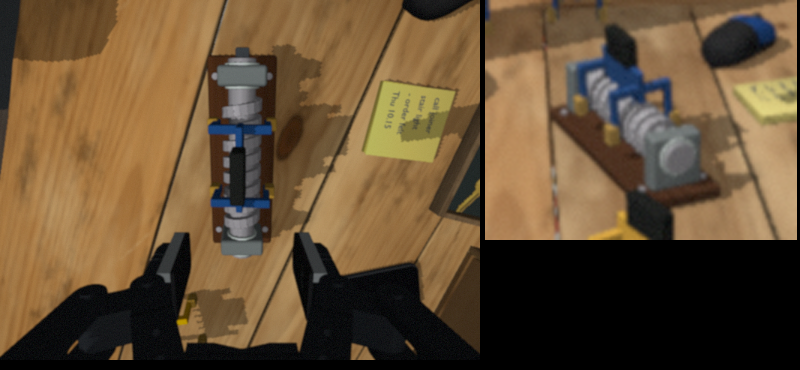

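The gauge sits astride the spindle near the middle (wrist inset: yokes at rows 128 and 200, blocks at rows 75 and 245). The fingers are clear and nothing else has moved, so I hand in.

```bash
python3 -c "
from cell import robot; print(robot.close_job())"
```

```text
the job is handed in; nothing more can be done
None
```

The blue gauge is seated in the thread near the middle of the spindle: it dropped 5.6 mm (5.5 expected), was pressed at about 9 N for just over a second and released, and the job was handed in at about 14 s (the verdict was not shown).

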